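# Loosen a spool's locking ring two turns and swing its cap open

## Task

On the pipe spool with the blue cap, roll a fingertip along the knurled rim of the brass locking ring to loosen it two full turns anticlockwise seen from above (the white mark passes its starting place once and stops there the second time). Then push the blue cap aside with a fingertip, anticlockwise, until the bore is fully open; the cap must stay shut until the ring has been loosened and left at two turns. Grip and lift nothing, and leave the red-capped spool and the loose things on the bench as they are.

Things in the scene. Friction and masses are not known exactly. Their poses are not given: they have to be found in the camera images.
- blue_ring (a joint): turn of the brass knurled locking ring on the blue-capped spool, rad, 0 at the start. Grows anticlockwise seen from above (loosening); 0 is tight, against a stop. One full turn is 6.283. The ring turns on the spot without climbing, stiff enough (0.08 N m) to stay where it is left. It is too wide (97 mm) for a pinch.
- blue_ring_top (a point): centre of the ring's top face, on its upright axis. The ring is 24 mm thick; its rim has 20 upright rounded ridges, 97 mm across the ridges and 91 mm across the grooves, a white painted ridge and white stripe as the turn mark. Rim and sides are free all round; below the ring (from 24 mm to 46 mm under this point) lie a gap of 4 mm, then the cap and its arm. Axes turn with the ring: x towards the white mark.
- blue_mark (a point): outer end of the white mark on the top edge of the blue spool's ring, 45 mm from the ring's axis.
- blue_cap (a joint): swing of the blue cap about the same upright axis as the ring, rad: 0 is shut, centred over the bore; grows anticlockwise seen from above; stop at 1.6. The bore is wholly uncovered from about 1.22. Friction 0.2 N m: pushed by its side, it stays where it is left. Shut at the start.
- blue_cap_top (a point): centre of the top of the blue round cap, 92 mm across and 16 mm thick, its underside 2 mm above the flange face. It lies 75 mm from the ring's axis and its top 28 mm below the ring's top; part of it lies under the ring, the rest of its side is free to push. Axes turn with the cap: x points from the ring's axis through the cap's centre, y (anticlockwise) is the way it opens, so it is pushed on its -y side.
- blue_bore (a point): centre of the bore (80 mm across) at the flange face of the blue-capped pipe spool, which is bolted down: a short grey pipe with two steel flanges 220 mm across, the upper face 90 mm above the bench. The ring's axis stands 75 mm from it.
- red_ring (a joint): turn of the brass knurled locking ring on the red-capped spool, rad, anything from 0 to 6 at the start. Grows anticlockwise seen from above (loosening); 0 is tight, against a stop. One full turn is 6.283. The ring turns on the spot without climbing, stiff enough (0.08 N m) to stay where it is left. It is too wide (97 mm) for a pinch.
- red_ring_top (a point): centre of the ring's top face, on its upright axis. The ring is 24 mm thick; its rim has 20 upright rounded ridges, 97 mm across the ridges and 91 mm across the grooves, a white painted ridge and white stripe as the turn mark. Rim and sides are free all round; below the ring (from 24 mm to 46 mm under this point) lie a gap of 4 mm, then the cap and its arm. Axes turn with the ring: x towards the white mark.
- red_mark (a point): outer end of the white mark on the top edge of the red spool's ring, 45 mm from the ring's axis.
- red_cap (a joint): swing of the red cap about the same upright axis as the ring, rad: 0 is shut, centred over the bore; grows anticlockwise seen from above; stop at 1.6. The bore is wholly uncovered from about 1.22. Friction 0.2 N m: pushed by its side, it stays where it is left. Shut at the start; to be left shut.
- red_cap_top (a point): centre of the top of the red round cap, 92 mm across and 16 mm thick, its underside 2 mm above the flange face. It lies 75 mm from the ring's axis and its top 28 mm below the ring's top; part of it lies under the ring, the rest of its side is free to push. Axes turn with the cap: x points from the ring's axis through the cap's centre, y (anticlockwise) is the way it opens, so it is pushed on its -y side.
- red_bore (a point): centre of the bore (80 mm across) at the flange face of the red-capped pipe spool, which is bolted down: a short grey pipe with two steel flanges 220 mm across, the upper face 90 mm above the bench. The ring's axis stands 75 mm from it.
- gasket: loose green gasket ring, 72 mm across, 8 mm thick, flat on the bench; origin under its centre
- stud_bolt: loose steel bolt standing upright, 16 mm thick, 26 mm head, 70 mm tall; origin under its foot
- wrench: loose steel wrench lying on the bench at the right edge, about 200 mm long; origin under its middle, x along it
- screwdriver: loose screwdriver lying on the bench at the left edge, about 200 mm long; origin under its middle, x along it
- bottle: loose white bottle with red cap, 60 mm across, 160 mm tall; origin under its centre
- carton: loose white carton 80 x 130 x 60 mm; origin under its centre
- paste_jar: loose grey jar with black lid, 60 mm across, 60 mm tall; origin under its centre

How it is judged:
By the outcome, as a careful person would: the job done as asked, in the order asked, and still so for the second after the job is handed in, with the robot touching nothing.
It also fails if it takes over 72 s, if anything falls off the work surface, if the arm or the gripper's body presses on something with over 40 N, if the wrist force passes 120 N, or if a joint passes its speed limit or range.

## Robot

A 7-joint arm with a two-finger parallel gripper is mounted at the origin on the work surface. World frame = base frame: x ahead of the robot, y to its left, z up, the work surface at z = 0. Lengths are in m, angles in degrees, forces in N, time in s.
With the tool pointing down it reaches from about 0.425 to 0.875 m from the base axis. Payload 4.7 kg.
Tool frame: the origin (TCP) lies at the very end of the fingers, on their centre line; the grasp point (between the pads) lies 19 mm behind it; z points along the fingers, y is the direction in which the jaws open and shut (so a half turn about z gives the same grasp; the last joint's range is limited). The gripper opens to 87 mm and grips with 3 to 60 N. Pads are 19 mm wide; open, the fingers measure 117 mm over their backs; the gripper's body (75 mm by 190 mm) begins 51 mm behind the grasp point.
Start: joints at [-65.369, 18.392, -4.016, 83.108, 1.295, 78.541, -3.26], TCP at [0.263, 0.595, 0.223] pointing down, gripper open.
Joint ranges: [-163.93, 163.93], [-17.29, 119.83], [-79.2, 71.16], [3.27, 140.29], [-89.18, 269.18], [5.43, 117.66], [-154.24, 154.24]. Speed limits (degrees/s): [147.25, 147.25, 180, 180, 180, 180, 180].

## Interface

Orientations are given as [roll, pitch, yaw] about the fixed x, y, z axes, in that order (R = Rz(yaw) Ry(pitch) Rx(roll)).
In Python, from cell import monitor, imaging, ticket, spot_in, pinpoint gives the robot as it stands.
- The arm moves only by the tool servo_tool, never from a script. Its argument "targets" is a list of rows, each a list of 5 numbers: the opening in per cent of the stroke, from 0 (shut) to 100 (fully open), then the shift along the tool's x, y, z in m, then the turn about the tool's z in rad. In form: [[grip, dx, dy, dz, turn], ...]. A call has 1 to 5 rows; each row is the pose to reach, as a shift and turn from the pose commanded when the call began, along the tool's axes at that moment; what a row does not reach only later rows make up. A row lasts 1/8 s, in which the tool goes at most 62.5 mm and 10.7 degrees, less where a joint would pass 70% of its speed; a pose out of reach is approached as far as the arm can. A call with a gripper value outside its range is refused whole. The fingers move at their own pace and stop on an object; "grip_force" is the grip in N (left out, the last holds). Time passes only in rows, so rows that repeat a pose let the fingers close. It gives the time, the measured TCP pose, the force and the opening at its end, in the units of the state.
- monitor.get_obs(): the state, without advancing time (a new reading comes with each control period).
- imaging.read_camera(name): name is "side" or "top" or "wrist"; returns a dict with "frame" (420x560x3 uint8, blue, green, red), "depth" (420x560 float32, m along the optical axis (not along the pixel's ray), 0 where there is no reading), "K" (3x3 intrinsics, pixels), "k1" (the pictures are not rectified: a ray, as slopes to the right and down, at radius r is drawn at 1 + k1 r^2 times it, then the intrinsics apply), "world_from_camera" (4x4, takes a point from camera to world coordinates). Camera axes: x right, y down, z forward; pixel columns grow to the right and rows downward; lengths in m; the calibration is good to about 2 mm. A picture is of the moment at which its call begins.
- ticket.sign_off(): hands the job in, once; it reports no verdict.
Trained networks look in the newest picture that a camera, given by its name, has taken for a name from the list of things; names that differ only in an ending like _2 or _b are one class to them, and where a whole thing is asked for, a point or a joint stands for the part that bears it (a point fixed in the world has none). Each returns a list of dicts, best first, with "confidence" (0 to 1); they miss things now and then, are a little off and sometimes report something else, mostly with a low value. They report only what shows in the picture. A call takes as long as a camera call.
- spot_in(camera, label): "at" ([column, row] in pixels, amid what is visible of it).
- pinpoint(camera, label): "at" ([column, row] in pixels: a listed point, or the origin of a listed thing).
The state is a dict: "time_s": time; "qpos": joint angles; "joint_velocities": joint speeds; "effort": joint torques, N m; "tool_pos": TCP position; "tool_rot": TCP orientation; "force": force on the tool from outside, world axes, zero at the start; "wrist_torque": the same for the moment, N m; "grip_width": finger opening in m.
Only numpy, scipy, OpenCV 4.12 (cv2) and the standard library are available. Lean on these libraries where they do the work, as an engineer would, in place of code of your own. Each camera call takes 0.05 s, during which the arm holds its last target.

## Working session

There is one attempt and no reset: what is moved stays moved. The work goes in short steps, Python scripts to look and compute and a tool call to move; the robot and the scene stay as the last step left them, time stands still between calls to the robot, and variables do not carry over. Pictures are saved under pics/ and viewed, and the job is handed in when it is done.

Besides the shell and the picture viewer there is one more tool, called after ">>>" by a JSON object that holds its "api" and its "payload", one argument or row to a line. servo_tool: Moves the arm, as the interface text tells. Its arguments: {"type":"object","properties":{"targets":{"type":"array","items":{"type":"array","items":{"type":"number"}}},"grip_force":{"type":"number"}},"required":["targets"]}

```bash
mkdir -p pics; ls; cat > h.py <<'E'
import numpy as np, cv2
from cell import monitor, imaging, ticket, spot_in, pinpoint
def ray(c,px):
    K=c["K"]; x=(px[0]-K[0,2])/K[0,0]; y=(px[1]-K[1,2])/K[1,1]
    k=c["k1"]; X,Y=x,y
    for _ in range(30):
        f=1+k*(X*X+Y*Y); X,Y=x/f,y/f
    return np.array([X,Y,1.])
def atz(c,px,z):
    T=c["world_from_camera"]; d=T[:3,:3]@ray(c,px); o=T[:3,3]
    return o+d*(z-o[2])/d[2]
def dep(c,px):
    T=c["world_from_camera"]; z=c["depth"][int(round(px[1])),int(round(px[0]))]
    return T[:3,:3]@(ray(c,px)*z)+T[:3,3]
def proj(c,P):
    T=c["world_from_camera"]; p=T[:3,:3].T@(np.array(P)-T[:3,3]); s=p[:2]/p[2]
    s=s*(1+c["k1"]*(s@s)); K=c["K"]; return np.array([K[0,0]*s[0]+K[0,2],K[1,1]*s[1]+K[1,2]])
E
python3 - <<'E'
from h import *
np.set_printoptions(precision=4,suppress=True)
for n in ["top","side","wrist"]:
    c=imaging.read_camera(n); cv2.imwrite(f"pics/{n}0.png",c["frame"])
    print(n,c["world_from_camera"][:3,3],c["K"][0,0],c["k1"])
    if n=="wrist": continue
    for l in ["blue_ring_top","blue_mark","blue_cap_top","blue_bore","red_ring_top","red_cap_top","stud_bolt","bottle","carton","paste_jar","gasket"]:
        r=pinpoint(n,l)
        for q in r[:2]: print(l,q["at"],round(q["confidence"],2),dep(c,q["at"]))
o=monitor.get_obs(); print(o)
E
```

```text
pics
top [ 0.3732 -0.0004  1.4038] 418.30304136107344 0.022446933285281835
blue_ring_top [206.0, 244.4] 0.88 [0.4674 0.2154 0.1401]
blue_mark [205.4, 231.5] 0.78 [0.5063 0.217  0.1423]
blue_mark [396.2, 194.7] 0.62 [ 0.3732 -0.0004  1.4038]
blue_cap_top [207.5, 224.1] 0.86 [0.5326 0.216  0.1103]
blue_bore [207.8, 221.0] 0.96 [0.5429 0.2158 0.1062]
red_ring_top [340.3, 230.2] 0.75 [ 0.5004 -0.1911  0.1418]
red_cap_top [331.9, 208.2] 0.9 [ 0.574  -0.1738  0.1051]
stud_bolt [286.1, 170.7] 0.6 [ 0.7213 -0.0358  0.0139]
bottle [392.0, 197.5] 0.86 [ 0.6142 -0.3808  0.0439]
carton [228.7, 164.0] 0.71 [0.737  0.1545 0.0615]
carton [205.8, 233.6] 0.3 [0.5002 0.2163 0.1394]
paste_jar [321.3, 163.8] 0.77 [ 0.7314 -0.152   0.0555]
paste_jar [282.0, 170.3] 0.43 [ 0.7265 -0.022   0.0004]
gasket [286.8, 268.8] 0.59 [ 0.3905 -0.0291  0.0045]
side [ 0.5326 -0.7287  1.0219] 392.36210759094837 0.0012129455804059809
blue_ring_top [254.1, 152.8] 0.89 [0.4689 0.2107 0.1422]
blue_mark [267.4, 153.2] 0.96 [0.5119 0.2147 0.1359]
blue_cap_top [279.6, 161.9] 0.81 [0.5514 0.2006 0.1093]
blue_cap_top [266.2, 258
[... 572 characters left out ...]
7]
gasket [232.1, 237.0] 0.68 [ 0.3966 -0.0189 -0.0023]
gasket [255.7, 151.9] 0.31 [0.474  0.2152 0.1419]
wrist [0.1889 0.6272 0.3837] 345.60591832374814 -0.00626915578761261
{'time_s': 1.25, 'qpos': array([-65.3681,  18.3925,  -4.0167,  83.1083,   1.2973,  78.5412,
        -3.2592]), 'joint_velocities': array([-0.1187,  0.03  , -0.0567, -0.083 , -0.1083, -0.0159,  0.0094]), 'effort': array([  0.0013, -49.1128,  -0.4027, -31.2753,  -0.0638,   0.0342,
         0.    ]), 'tool_pos': array([0.2626, 0.5946, 0.2226]), 'tool_rot': array([179.9967,   0.0048, 156.1788]), 'force': array([-0.0667, -0.4121, -0.5715]), 'wrist_torque': array([ 0.0093, -0.0098, -0.0136]), 'grip_width': 0.0868472343559592}
```

View pics/top0.png

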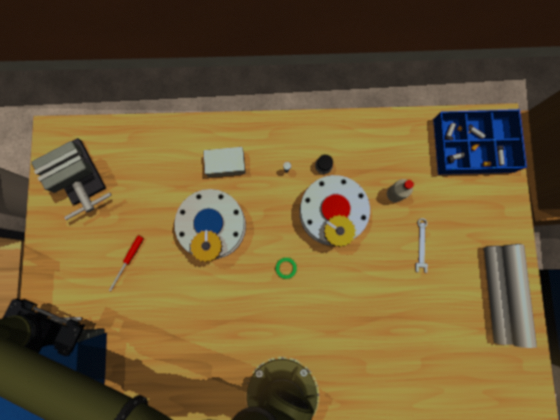

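View pics/side0.png

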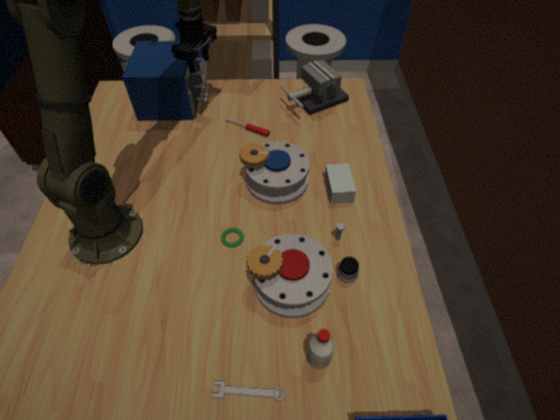

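View pics/wrist0.png

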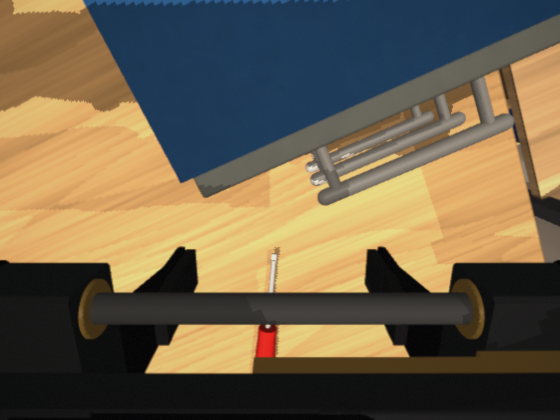

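>>> {"api": "servo_tool", "payload": {
  "targets": [
    [0,-0.038,-0.035,0,0],
    [0,-0.076,-0.07,0,0],
    [0,-0.114,-0.106,0,0],
    [0,-0.152,-0.141,0,0],
    [0,-0.19,-0.176,0,0]
  ],
  "grip_force": 20
}}

```text
time_s: 1.88
tool_pos: [0.3659, 0.3552, 0.2228]
tool_rot: [180.0, 0.0, 156.2]
force: [1.2, 0.4, 0.6]
grip_width: 0.0451
```

>>> {"api": "servo_tool", "payload": {
  "targets": [
    [0,-0.038,-0.035,0,0.18],
    [0,-0.076,-0.07,0,0.36],
    [0,-0.114,-0.106,0,0.54],
    [0,-0.152,-0.141,0,0.72],
    [0,-0.19,-0.176,0,0.9]
  ]
}}

```text
time_s: 2.5
tool_pos: [0.4686, 0.1176, 0.223]
tool_rot: [179.9, -0.0, 104.3]
force: [1.2, 0.2, -0.4]
grip_width: 0.0018
```

>>> {"api": "servo_tool", "payload": {
  "targets": [
    [0,0,0,0,0.13],
    [0,0,0,0,0.255],
    [0,0,0,0,0.255]
  ]
}}

```text
time_s: 2.88
tool_pos: [0.4681, 0.119, 0.2227]
tool_rot: [180.0, -0.0, 90.1]
force: [0.3, 0.7, 0.0]
grip_width: 0.0009
```

```bash
python3 - <<'E'
from h import *
np.set_printoptions(precision=4,suppress=True)
for n in ["wrist","top"]:
    c=imaging.read_camera(n); cv2.imwrite(f"pics/{n}1.png",c["frame"])
    for l in ["blue_ring_top","blue_mark","blue_cap_top","blue_bore"]:
        for q in pinpoint(n,l)[:2]:
            z={"blue_ring_top":.136,"blue_mark":.136,"blue_cap_top":.108,"blue_bore":.09}[l]
            print(l,q["at"],round(q["confidence"],2),dep(c,q["at"]),atz(c,q["at"],z))
    np.savez(f"{n}1.npz",**{k:c[k] for k in c})
print(monitor.get_obs()["qpos"])
E
```

```text
blue_ring_top [278.1, 73.7] 0.65 [0.4651 0.2194 0.139 ] [0.4651 0.2196 0.136 ]
blue_mark [349.5, 72.5] 0.57 [0.5183 0.223  0.107 ] [0.5129 0.2204 0.136 ]
blue_cap_top [377.5, 81.6] 0.96 [0.5402 0.2167 0.1055] [0.5395 0.2166 0.108 ]
blue_bore [377.5, 82.2] 0.93 [0.5402 0.2163 0.1056] [0.5443 0.2173 0.09  ]
blue_ring_top [205.2, 242.3] 0.54 [0.434  0.1315 0.64  ] [0.4741 0.2186 0.136 ]
blue_mark [330.9, 217.7] 0.31 [ 0.5397 -0.165   0.138 ] [ 0.54   -0.1653  0.136 ]
blue_bore [208.3, 221.5] 0.77 [0.4731 0.1272 0.6324] [0.5434 0.2169 0.09  ]
blue_bore [334.0, 205.2] 0.51 [ 0.5832 -0.1806  0.1061] [ 0.5858 -0.1829  0.09  ]
[-35.7521  -2.6196  17.8517 106.6417   0.8279  75.8478 -18.0946]
```

View pics/wrist1.png

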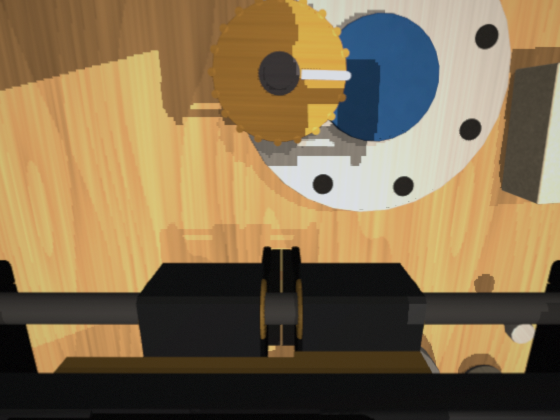

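```bash
cat >> h.py <<'E'
from scipy.optimize import least_squares
def cloud(c):
    h,w=c["depth"].shape; K=c["K"]; v,u=np.mgrid[0:h,0:w].astype(float)
    x=(u-K[0,2])/K[0,0]; y=(v-K[1,2])/K[1,1]; X,Y=x.copy(),y.copy()
    for _ in range(20):
        f=1+c["k1"]*(X*X+Y*Y); X,Y=x/f,y/f
    z=c["depth"]; P=np.stack([X*z,Y*z,z],-1); T=c["world_from_camera"]
    return P@T[:3,:3].T+T[:3,3]
def mark(c,ctr,zr=.136,r0=.03,r1=.043):
    """angle (deg) of white mark about ctr on the ring top"""
    b=c["frame"].astype(int); 
    best=[]
    for a in np.arange(0,360,0.5):
        s=[]
        for r in np.linspace(r0,r1,8):
            p=proj(c,[ctr[0]+r*np.cos(np.radians(a)),ctr[1]+r*np.sin(np.radians(a)),zr])
            u,v=np.round(p).astype(int)
            if 0<=u<560 and 0<=v<420:
                bb=b[v,u]; s.append(bb[0]/(bb[2]+30.))   # blue/red: white high, brass low
            else: s.append(0)
        best.append(np.mean(s))
    best=np.array(best); a=np.arange(0,360,.5)
    i=best.argmax(); w=(best>0.7*best[i]); d=(a-a[i]+180)%360-180; w&=abs(d)<15
    return (a[i]+(d[w]).mean())%360,best[i]
E
python3 - <<'E'
from h import *
c=dict(np.load("wrist1.npz")); P=cloud(c)
print("center dep plane")
from collections import Counter
m=(abs(P[...,0]-.47)<.07)&(abs(P[...,1]-.215)<.07)&(P[...,2]>.128)&(P[...,2]<.15)
print(m.sum(), np.percentile(P[...,2][m],[5,50,95]))
mm=m.astype(np.uint8); 
e=np.argwhere(cv2.morphologyEx(mm,cv2.MORPH_GRADIENT,np.ones((3,3)))*mm>0); e=e[e[:,0]>2]
Q=P[e[:,0],e[:,1]]
r=least_squares(lambda p:np.hypot(Q[:,0]-p[0],Q[:,1]-p[1])-p[2],[.467,.217,.047],loss="soft_l1",f_scale=.002); print("ring",r.x)
m=(abs(P[...,0]-.54)<.07)&(abs(P[...,1]-.215)<.06)&(P[...,2]>.098)&(P[...,2]<.112)
b=c["frame"].astype(int); m&=(b[...,0]>b[...,2]+30)
print(m.sum(),np.percentile(P[...,2][m],[5,50,95]),P[m].max(0),P[m].min(0))
f=(np.hypot(P[...,0]-.54,P[...,1]-.217)<.11)&(np.hypot(P[...,0]-.54,P[...,1]-.217)>.06)&(P[...,0]>.53)
print("flange z",np.percentile(P[...,2][f],[5,25,50,75,95,99]))
print("mark",mark(c,r.x[:2]))
E
```

```text
center dep plane
15617 [0.13375936 0.13498292 0.1371586 ]
ring [0.46540318 0.21852919 0.04298099]
10231 [0.10569788 0.10689896 0.10809785] [0.58618376 0.26357306 0.1097641 ] [0.5065535  0.17317378 0.10395318]
flange z [0.0878186  0.08856609 0.08912581 0.08984828 0.30276597 0.30916132]
mark (np.float64(0.75), np.float64(0.9173044007768013))
```

```bash
python3 - <<'E'
from h import *
c=dict(np.load("wrist1.npz")); P=cloud(c)
for z0,z1 in [(.218,.23),(.23,.24),(.24,.25),(.25,.26),(.26,.27),(.27,.29),(.29,.31)]:
    m=(P[...,2]>z0)&(P[...,2]<z1)
    if m.sum(): print(z0,m.sum(),P[m].min(0).round(4),P[m].max(0).round(4))
E
```

```text
0.218 265 [0.4578 0.1287 0.2205] [0.4759 0.1316 0.23  ]
0.23 362 [0.4577 0.1285 0.23  ] [0.4759 0.1316 0.2399]
0.24 429 [0.458  0.1178 0.24  ] [0.4757 0.1316 0.25  ]
0.25 349 [0.4594 0.1286 0.25  ] [0.4743 0.1316 0.26  ]
0.26 216 [0.4611 0.1095 0.2601] [0.4726 0.1315 0.27  ]
0.27 597 [0.4618 0.1096 0.27  ] [0.4719 0.1291 0.29  ]
0.29 18956 [0.3859 0.1157 0.29  ] [0.5482 0.1585 0.31  ]
```

>>> {"api": "servo_tool", "payload": {
  "targets": [
    [0,0.025,-0.002,0.03,0],
    [0,0.025,-0.002,0.06,0],
    [0,0.025,-0.002,0.09,0],
    [0,0.025,-0.002,0.106,0],
    [0,0.025,-0.002,0.106,0]
  ]
}}

```text
time_s: 4.0
tool_pos: [0.4654, 0.1438, 0.1158]
tool_rot: [-179.9, 0.1, 90.0]
force: [0.0, 0.2, 0.9]
grip_width: 0.0006
```

>>> {"api": "servo_tool", "payload": {
  "targets": [
    [0,0.008,0,0,0],
    [0,0.016,0,0,0],
    [0,0.019,0,0,0],
    [0,0.019,0,0,0]
  ]
}}

```text
time_s: 4.5
tool_pos: [0.4669, 0.1615, 0.1177]
tool_rot: [179.9, 0.1, 90.0]
force: [-0.6, -6.5, 4.1]
grip_width: 0.0005
```

```bash
cat > path.py <<'E'
import numpy as np
def path(R,a=.009,b=.0095,start=0.,step=.012,n=40,close=False):
    # rounded rectangle anticlockwise from bottom middle, arc-length param; returns (dX,dY) from ring centre
    pts=[]
    L=[("l",(0,-(R+b)),(a,-(R+b))),("c",(a,-b),-90),("l",(a+R,-b),(a+R,b)),("c",(a,b),0),("l",(a,R+b),(-a,R+b)),("c",(-a,b),90),("l",(-a-R,b),(-a-R,-b)),("c",(-a,-b),180),("l",(-a,-R-b),(0,-R-b))]
    for k,p,q in L:
        if k=="l":
            p,q=np.array(p),np.array(q)
            for t in np.linspace(0,1,50)[:-1]: pts.append(p+(q-p)*t)
        else:
            for t in np.linspace(0,90,200)[:-1]:
                th=np.radians(q+t); pts.append(np.array(p)+R*np.array([np.cos(th),np.sin(th)]))
    pts=np.array(pts+[pts[0]]); s=np.r_[0,np.cumsum(np.hypot(*np.diff(pts,axis=0).T))]
    q=(start+step*np.arange(n))
    return np.stack([np.interp(q%s[-1],s,pts[:,0]),np.interp(q%s[-1],s,pts[:,1])],1),s[-1]
def show(P,groups):
    for i in range(groups):
        print(i,[[0,round(P[5*i+j,1]-P[5*i,1],3),round(P[5*i+j,0]-P[5*i,0],3),0,0] for j in range(1,6)])
if __name__=="__main__":
    P,L=path(.0470,step=.012,n=71); print(L); show(P,14)
E
python3 path.py; python3 - <<'E'
from h import *
o=monitor.get_obs(); print(o["tool_pos"],o["force"],o["wrist_torque"])
c=imaging.read_camera("wrist"); cv2.imwrite("pics/wrist2.png",c["frame"]); print(mark(c,[.4655,.2185]))
E
```

```text
0.3693089427828354
0 [[0, np.float64(0.0), np.float64(0.012), 0, 0], [0, np.float64(0.002), np.float64(0.024), 0, 0], [0, np.float64(0.008), np.float64(0.035), 0, 0], [0, np.float64(0.015), np.float64(0.044), 0, 0], [0, np.float64(0.025), np.float64(0.051), 0, 0]]
1 [[0, np.float64(0.011), np.float64(0.004), 0, 0], [0, np.float64(0.023), np.float64(0.005), 0, 0], [0, np.float64(0.035), np.float64(0.005), 0, 0], [0, np.float64(0.047), np.float64(0.005), 0, 0], [0, np.float64(0.059), np.float64(0.002), 0, 0]]
2 [[0, np.float64(0.01), np.float64(-0.006), 0, 0], [0, np.float64(0.019), np.float64(-0.014), 0, 0], [0, np.float64(0.025), np.float64(-0.024), 0, 0], [0, np.float64(0.029), np.float64(-0.036), 0, 0], [0, np.float64(0.029), np.float64(-0.048), 0, 0]]
3 [[0, np.float64(0.0), np.float64(-0.012), 0, 0], [0, np.float64(-0.001), np.float64(-0.024), 0, 0], [0, np.float64(-0.005), np.float64(-0.035), 0, 0], [0, np.float64(-0.012), np.float64(-0.045), 0, 0], [0, np.float64(-0.021), np.float64(-0.053), 0, 0]]
4 [[0, np.float64(-0.011), np.float64(-0.005), 0, 0], [0, np.float64(-0.022), np
[... 1893 characters left out ...]
loat64(-0.042), np.float64(0.037), 0, 0]]
12 [[0, np.float64(-0.001), np.float64(0.012), 0, 0], [0, np.float64(-0.001), np.float64(0.024), 0, 0], [0, np.float64(-0.0), np.float64(0.036), 0, 0], [0, np.float64(0.003), np.float64(0.047), 0, 0], [0, np.float64(0.01), np.float64(0.057), 0, 0]]
13 [[0, np.float64(0.009), np.float64(0.008), 0, 0], [0, np.float64(0.019), np.float64(0.014), 0, 0], [0, np.float64(0.031), np.float64(0.017), 0, 0], [0, np.float64(0.043), np.float64(0.017), 0, 0], [0, np.float64(0.055), np.float64(0.017), 0, 0]]
[0.46688617 0.16146518 0.11770868] [-0.62951502 -6.54755993  4.11655463] [-1.3148472   0.1822879   0.03975461]
(np.float64(1.0), np.float64(0.9107142857142857))
```

View pics/wrist2.png

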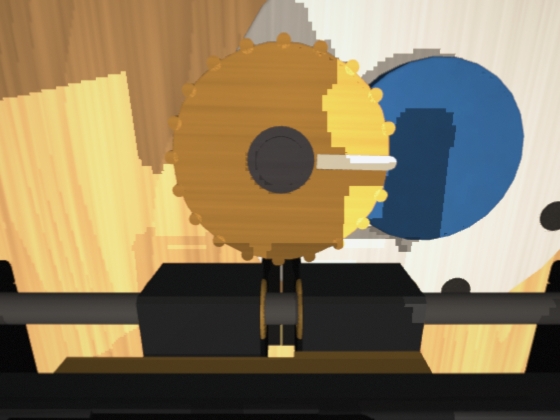

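```bash
sed -i 's/round(\(P\[5\*i+j,.\]-P\[5\*i,.\]\),3)/float(round(\1,3))/g; s/path(.0470/path(.0460/' path.py; python3 path.py | head -10
```

```text
0.3630257737874569
0 [[0, 0.0, 0.012, 0, 0], [0, 0.002, 0.024, 0, 0], [0, 0.008, 0.034, 0, 0], [0, 0.016, 0.043, 0, 0], [0, 0.025, 0.05, 0, 0]]
1 [[0, 0.011, 0.004, 0, 0], [0, 0.023, 0.005, 0, 0], [0, 0.035, 0.005, 0, 0], [0, 0.047, 0.004, 0, 0], [0, 0.059, 0.001, 0, 0]]
2 [[0, 0.01, -0.006, 0, 0], [0, 0.018, -0.015, 0, 0], [0, 0.024, -0.026, 0, 0], [0, 0.027, -0.037, 0, 0], [0, 0.027, -0.049, 0, 0]]
3 [[0, -0.0, -0.012, 0, 0], [0, -0.002, -0.024, 0, 0], [0, -0.007, -0.035, 0, 0], [0, -0.014, -0.044, 0, 0], [0, -0.024, -0.051, 0, 0]]
4 [[0, -0.011, -0.004, 0, 0], [0, -0.023, -0.006, 0, 0], [0, -0.035, -0.006, 0, 0], [0, -0.047, -0.005, 0, 0], [0, -0.059, -0.002, 0, 0]]
5 [[0, -0.01, 0.006, 0, 0], [0, -0.019, 0.014, 0, 0], [0, -0.025, 0.025, 0, 0], [0, -0.028, 0.036, 0, 0], [0, -0.028, 0.048, 0, 0]]
6 [[0, 0.0, 0.012, 0, 0], [0, 0.002, 0.024, 0, 0], [0, 0.006, 0.035, 0, 0], [0, 0.013, 0.044, 0, 0], [0, 0.023, 0.052, 0, 0]]
7 [[0, 0.011, 0.005, 0, 0], [0, 0.023, 0.006, 0, 0], [0, 0.035, 0.006, 0, 0], [0, 0.047, 0.006, 0, 0], [0, 0.059, 0.003, 0, 0]]
8 [[0, 0.011, -0.006, 0, 0], [0, 0.019, -0.014, 0, 0], [0, 0.026, -0.024, 0, 0], [0, 0.029, -0.035, 0, 0], [0, 0.03, -0.047, 0, 0]]
```

>>> {"api": "servo_tool", "payload": {
  "targets": [
    [0,0,0.012,0,0],
    [0,0.002,0.024,0,0],
    [0,0.008,0.035,0,0],
    [0,0.015,0.044,0,0],
    [0,0.025,0.05,0,0]
  ]
}}

```text
time_s: 5.18
tool_pos: [0.517, 0.1886, 0.1165]
tool_rot: [180.0, 0.0, 90.0]
force: [1.1, -4.2, 0.6]
grip_width: 0.0007
```

```bash
cat > look.py <<'E'
import sys
from h import *
o=monitor.get_obs(); print(o["time_s"],(o["tool_pos"]-[.4655,.2185,0]).round(4),o["force"].round(1),o["qpos"].round(1))
c=imaging.read_camera("wrist"); cv2.imwrite(f"pics/{sys.argv[1]}.png",c["frame"]); print("wrist",mark(c,[.4655,.2185]))
c=imaging.read_camera("side"); cv2.imwrite(f"pics/{sys.argv[1]}_s.png",cv2.resize(c["frame"][100:240,180:370],None,fx=3,fy=3)); print("side",mark(c,[.4655,.2185]))
E
python3 look.py a1
```

```text
5.175 [ 0.0515 -0.0299  0.1165] [ 1.1 -4.2  0.6] [-37.4  10.8  16.2 105.6  -3.3  64.  -20.1]
wrist (np.float64(67.75), np.float64(0.692907479167381))
side (np.float64(71.5), np.float64(0.5492978772639789))
```

>>> {"api": "servo_tool", "payload": {
  "targets": [
    [0,0.011,0.004,0,0],
    [0,0.023,0.005,0,0],
    [0,0.035,0.005,0,0],
    [0,0.047,0.004,0,0],
    [0,0.059,0.001,0,0]
  ]
}}

```text
time_s: 5.9
tool_pos: [0.5174, 0.2485, 0.1168]
tool_rot: [179.9, -0.1, 90.0]
force: [1.0, -0.2, 0.2]
grip_width: 0.0005
```

>>> {"api": "servo_tool", "payload": {
  "targets": [
    [0,0.01,-0.006,0,0],
    [0,0.018,-0.015,0,0],
    [0,0.024,-0.026,0,0],
    [0,0.027,-0.037,0,0],
    [0,0.027,-0.049,0,0]
  ]
}}

```text
time_s: 6.52
tool_pos: [0.467, 0.2767, 0.117]
tool_rot: [179.9, -0.2, 90.1]
force: [2.9, 7.7, -2.6]
grip_width: 0.0006
```

```bash
python3 look.py a2
```

```text
6.525 [0.0015 0.0582 0.117 ] [ 2.9  7.7 -2.6] [-44.5   9.7  12.3 106.5  -2.5  63.8 -31.2]
wrist (np.float64(61.0), np.float64(0.5378294210829493))
side (np.float64(211.75), np.float64(0.5997071922653958))
```

View pics/a2_s.png

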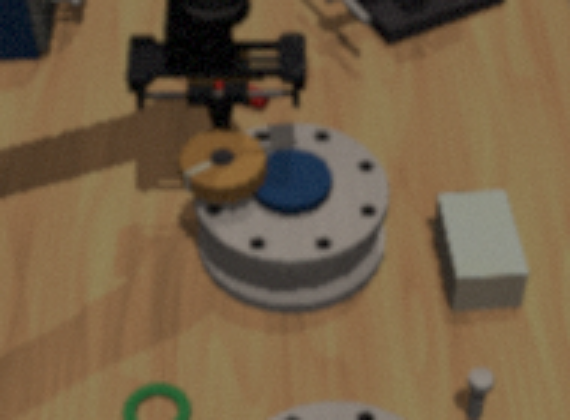

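>>> {"api": "servo_tool", "payload": {
  "targets": [
    [0,0,-0.012,0,0],
    [0,-0.002,-0.024,0,0],
    [0,-0.007,-0.035,0,0],
    [0,-0.014,-0.044,0,0],
    [0,-0.024,-0.051,0,0]
  ]
}}

```text
time_s: 7.25
tool_pos: [0.4162, 0.2491, 0.1164]
tool_rot: [-180.0, 0.0, 90.0]
force: [1.4, 1.8, 0.4]
grip_width: 0.0003
```

>>> {"api": "servo_tool", "payload": {
  "targets": [
    [0,-0.011,-0.004,0,0],
    [0,-0.023,-0.006,0,0],
    [0,-0.035,-0.006,0,0],
    [0,-0.047,-0.005,0,0],
    [0,-0.059,-0.002,0,0]
  ]
}}

```text
time_s: 7.88
tool_pos: [0.4148, 0.1898, 0.1162]
tool_rot: [-180.0, 0.0, 90.0]
force: [-1.3, 1.2, -0.0]
grip_width: 0.0006
```

>>> {"api": "servo_tool", "payload": {
  "targets": [
    [0,-0.01,0.006,0,0],
    [0,-0.019,0.014,0,0],
    [0,-0.025,0.025,0,0],
    [0,-0.028,0.036,0,0],
    [0,-0.028,0.048,0,0]
  ]
}}

```text
time_s: 8.5
tool_pos: [0.464, 0.1618, 0.1164]
tool_rot: [-180.0, 0.1, 90.0]
force: [-3.9, -7.3, 3.5]
grip_width: 0.0006
```

```bash
python3 look.py a3
```

```text
8.5 [-0.0015 -0.0567  0.1164] [-3.9 -7.3  3.5] [-39.4   3.7  17.7 113.3  -1.1  63.2 -21.3]
wrist (np.float64(62.5), np.float64(0.7688607273341224))
side (np.float64(337.25), np.float64(0.5311543448411172))
```

View pics/a3.png

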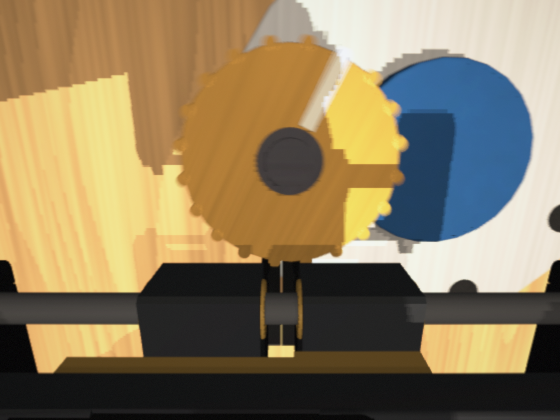

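>>> {"api": "servo_tool", "payload": {
  "targets": [
    [0,0,0.014,0,0],
    [0,0.002,0.026,0,0],
    [0,0.008,0.037,0,0],
    [0,0.015,0.046,0,0],
    [0,0.025,0.053,0,0]
  ]
}}

```text
time_s: 9.22
tool_pos: [0.517, 0.1891, 0.1167]
tool_rot: [179.9, -0.0, 90.0]
force: [0.1, -2.4, -0.0]
grip_width: 0.0005
```

>>> {"api": "servo_tool", "payload": {
  "targets": [
    [0,0.011,0.004,0,0],
    [0,0.023,0.005,0,0],
    [0,0.035,0.005,0,0],
    [0,0.047,0.004,0,0],
    [0,0.059,0.001,0,0]
  ]
}}

```text
time_s: 9.85
tool_pos: [0.5174, 0.2489, 0.117]
tool_rot: [179.9, -0.1, 90.0]
force: [1.7, -0.8, -0.5]
grip_width: 0.0004
```

>>> {"api": "servo_tool", "payload": {
  "targets": [
    [0,0.01,-0.006,0,0],
    [0,0.018,-0.015,0,0],
    [0,0.024,-0.026,0,0],
    [0,0.027,-0.037,0,0],
    [0,0.027,-0.049,0,0]
  ]
}}

```text
time_s: 10.48
tool_pos: [0.467, 0.2767, 0.117]
tool_rot: [179.9, -0.2, 90.1]
force: [3.0, 8.7, -1.7]
grip_width: 0.0005
```

```bash
python3 look.py a4
```

```text
10.475 [0.0015 0.0582 0.117 ] [ 3.   8.7 -1.7] [-46.1   9.8  14.1 106.6  -2.8  63.8 -31. ]
wrist (np.float64(114.17708333333333), np.float64(0.5382760234359917))
side (np.float64(289.75), np.float64(0.7384665367121507))
```

View pics/a4_s.png

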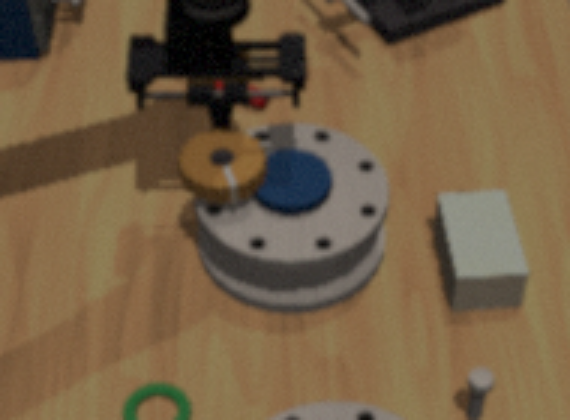

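>>> {"api": "servo_tool", "payload": {
  "targets": [
    [0,0,-0.012,0,0],
    [0,-0.002,-0.024,0,0],
    [0,-0.007,-0.035,0,0],
    [0,-0.014,-0.044,0,0],
    [0,-0.018,-0.048,0,0]
  ]
}}

```text
time_s: 11.2
tool_pos: [0.4193, 0.2548, 0.1164]
tool_rot: [-180.0, 0.0, 90.0]
force: [1.1, 1.2, -0.1]
grip_width: 0.0003
```

```bash
python3 look.py a5
```

```text
11.2 [-0.0462  0.0363  0.1164] [ 1.1  1.2 -0.1] [-47.3   3.6  13.4 113.3  -0.9  63.2 -33.6]
wrist (np.float64(351.25), np.float64(0.8774808483472833))
side (np.float64(355.25), np.float64(0.6333991779781285))
```

View pics/a5_s.png

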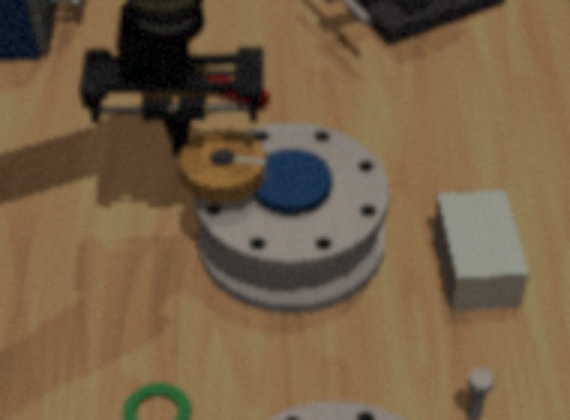

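View pics/a5.png

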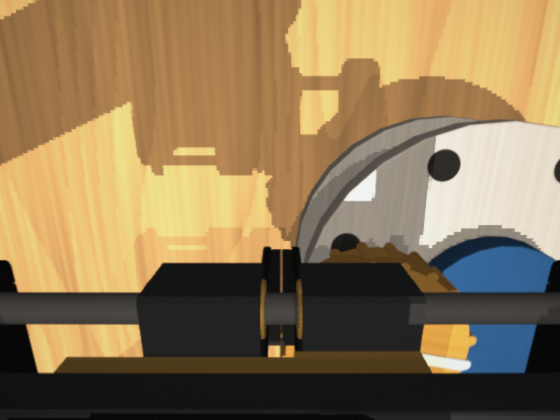

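```bash
python3 - <<'E'
from h import *
c=imaging.read_camera("side"); print(mark(c,[.4655,.2185])); c["frame"]=cv2.imread("pics/side0.png"); print(mark(c,[.4655,.2185]))
E
```

```text
(np.float64(355.25), np.float64(0.6366638905916048))
(np.float64(3.25), np.float64(0.6104395352621067))
```

>>> {"api": "servo_tool", "payload": {
  "targets": [
    [0,-0.003,-0.002,0,0],
    [0,-0.006,-0.003,0,0],
    [0,-0.006,-0.003,0,0]
  ]
}}

```text
time_s: 11.72
tool_pos: [0.4167, 0.2498, 0.1164]
tool_rot: [-180.0, 0.0, 90.0]
force: [-1.2, 0.5, 0.2]
grip_width: 0.0004
```

```bash
python3 look.py a6
```

```text
11.725 [-0.0488  0.0313  0.1164] [-1.2  0.5  0.2] [-47.2   3.   13.5 113.9  -0.8  63.2 -33.3]
wrist (np.float64(359.25), np.float64(0.8860546731998535))
side (np.float64(1.75), np.float64(0.6524022810704855))
```

>>> {"api": "servo_tool", "payload": {
  "targets": [
    [0,0.003,-0.005,0,0],
    [0,0.009,-0.015,0,0],
    [0,0.009,-0.015,-0.04,0],
    [0,0.009,-0.015,-0.09,0],
    [0,-0.04,0,-0.11,0]
  ]
}}

```text
time_s: 12.45
tool_pos: [0.4167, 0.2142, 0.2297]
tool_rot: [179.8, -0.2, 90.5]
force: [1.3, -0.7, -0.4]
grip_width: 0.0007
```

>>> {"api": "servo_tool", "payload": {
  "targets": [
    [0,-0.04,0.03,0,0],
    [0,-0.08,0.07,0,0],
    [0,-0.08,0.07,0,0]
  ]
}}

```text
time_s: 12.82
tool_pos: [0.489, 0.1261, 0.2268]
tool_rot: [179.9, 0.1, 89.6]
force: [-0.4, 0.4, 0.1]
grip_width: 0.0005
```

```bash
python3 look.py a7
```

```text
12.825 [ 0.0235 -0.0924  0.2268] [-0.4  0.4  0.1] [-4.020e+01 -1.000e-01  2.280e+01  1.038e+02  1.000e-01  7.620e+01
 -1.790e+01]
wrist (np.float64(359.25), np.float64(0.7147344408522383))
side (np.float64(2.0), np.float64(0.5246896657371958))
```

View pics/a7.png

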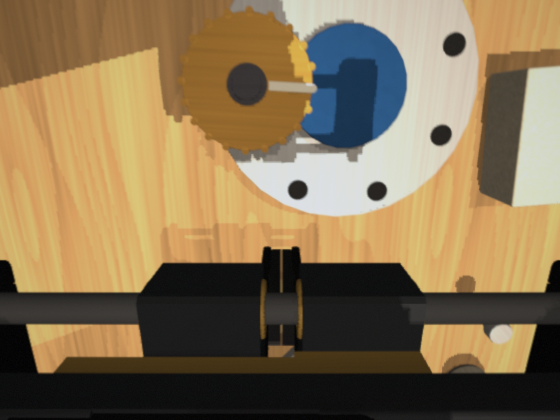

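>>> {"api": "servo_tool", "payload": {
  "targets": [
    [0,0.015,0.053,0,0],
    [0,0.015,0.053,0.05,0],
    [0,0.015,0.053,0.1,0],
    [0,0.015,0.053,0.126,0],
    [0,0.015,0.053,0.13,0]
  ]
}}

```text
time_s: 13.55
tool_pos: [0.5374, 0.1467, 0.0944]
tool_rot: [-179.7, 0.1, 90.2]
force: [-0.3, -0.3, 0.4]
grip_width: 0.0005
```

```bash
python3 - <<'E'
from h import *
o=monitor.get_obs(); print(o["tool_pos"],o["force"])
import numpy as np
A=np.array([.4655,.2185]); prev=np.array([.5425,.1415])
for i in range(1,21):
    th=np.radians(-45+96*i/20); p=A+.109*np.array([np.cos(th),np.sin(th)])
    print([round(p[1]-prev[1],3),round(p[0]-prev[0],3)], p.round(4)); 
    if i%5==0: prev=p; print()
c=imaging.read_camera("wrist"); cv2.imwrite("pics/b1.png",c["frame"])
E
```

```text
[0.53735593 0.1466557  0.09441417] [-0.31137096 -0.30882069  0.43622314]
[np.float64(0.007), np.float64(0.006)] [0.5488 0.1481]
[np.float64(0.014), np.float64(0.012)] [0.5543 0.1554]
[np.float64(0.022), np.float64(0.017)] [0.5593 0.163 ]
[np.float64(0.03), np.float64(0.021)] [0.5636 0.1711]
[np.float64(0.038), np.float64(0.025)] [0.5673 0.1794]

[np.float64(0.009), np.float64(0.003)] [0.5702 0.1881]
[np.float64(0.018), np.float64(0.005)] [0.5723 0.197 ]
[np.float64(0.027), np.float64(0.007)] [0.5738 0.206 ]
[np.float64(0.036), np.float64(0.007)] [0.5744 0.2151]
[np.float64(0.045), np.float64(0.007)] [0.5744 0.2242]

[np.float64(0.009), np.float64(-0.001)] [0.5735 0.2333]
[np.float64(0.018), np.float64(-0.002)] [0.5719 0.2423]
[np.float64(0.027), np.float64(-0.005)] [0.5695 0.2511]
[np.float64(0.035), np.float64(-0.008)] [0.5664 0.2597]
[np.float64(0.044), np.float64(-0.012)] [0.5626 0.268 ]

[np.float64(0.008), np.float64(-0.004)] [0.5581 0.2759]
[np.float64(0.016), np.float64(-0.01)] [0.553  0.2835]
[np.float64(0.023), np.float64(-0.015)] [0.5473 0.2906]
[np.float64(0.029), np.float64(-0.022)] [0.5409 0.2972]
[np.float64(0.035), np.float64(-0.029)] [0.5341 0.3032]
```

View pics/b1.png

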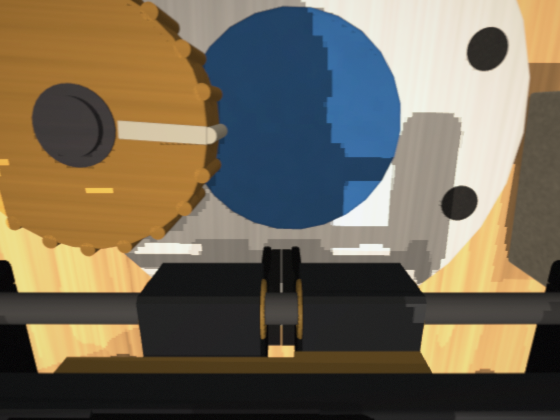

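>>> {"api": "servo_tool", "payload": {
  "targets": [
    [0,0.0,0.01,-0.002,0],
    [0,0.008,0.017,-0.002,0],
    [0,0.016,0.022,-0.002,0],
    [0,0.024,0.026,-0.002,0],
    [0,0.033,0.03,-0.002,0]
  ]
}}

```text
time_s: 14.22
tool_pos: [0.5705, 0.1779, 0.0987]
tool_rot: [180.0, 0.0, 90.0]
force: [0.6, -2.1, 0.8]
grip_width: 0.0005
```

>>> {"api": "servo_tool", "payload": {
  "targets": [
    [0,0.009,0.003,0,0],
    [0,0.018,0.005,0,0],
    [0,0.027,0.007,0,0],
    [0,0.036,0.007,0,0],
    [0,0.045,0.007,0,0]
  ]
}}

```text
time_s: 14.85
tool_pos: [0.577, 0.2238, 0.0985]
tool_rot: [180.0, -0.0, 90.0]
force: [1.0, -2.4, -0.2]
grip_width: 0.0008
```

```bash
python3 look.py b2
```

```text
14.85 [0.1115 0.0053 0.0985] [ 1.  -2.4 -0.2] [-41.2  20.3  21.5  97.   -8.1  64.3 -17.5]
wrist (np.float64(3.25), np.float64(0.7092150841316919))
side (np.float64(1.75), np.float64(0.49391899657806765))
```

View pics/b2_s.png

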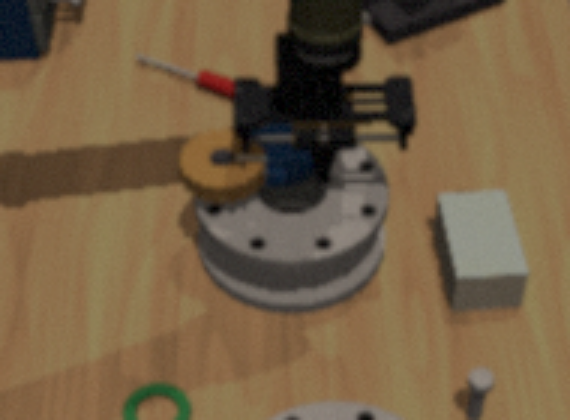

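>>> {"api": "servo_tool", "payload": {
  "targets": [
    [0,0.009,-0.001,0,0],
    [0,0.018,-0.002,0,0],
    [0,0.027,-0.005,0,0],
    [0,0.035,-0.008,0,0],
    [0,0.044,-0.012,0,0]
  ]
}}

```text
time_s: 15.58
tool_pos: [0.565, 0.2678, 0.0987]
tool_rot: [180.0, -0.0, 90.0]
force: [1.2, -0.9, 0.8]
grip_width: 0.0005
```

>>> {"api": "servo_tool", "payload": {
  "targets": [
    [0,0.008,-0.005,0,0],
    [0,0.016,-0.01,0,0],
    [0,0.023,-0.016,0,0],
    [0,0.029,-0.022,0,0],
    [0,0.035,-0.029,0,0]
  ]
}}

```text
time_s: 16.2
tool_pos: [0.5358, 0.3026, 0.0987]
tool_rot: [180.0, -0.0, 90.0]
force: [2.9, -1.3, -0.1]
grip_width: 0.0007
```

```bash
python3 look.py b3
```

```text
16.2 [0.0703 0.0841 0.0987] [ 2.9 -1.3 -0.1] [-47.9  19.6  19.3  97.4  -7.1  64.1 -26.5]
wrist (np.float64(86.0), np.float64(0.4546330004931559))
side (np.float64(1.75), np.float64(0.6107874134296898))
```

View pics/b3_s.png

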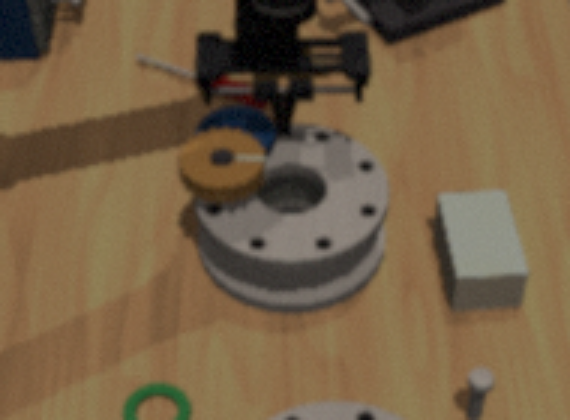

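View pics/b3.png

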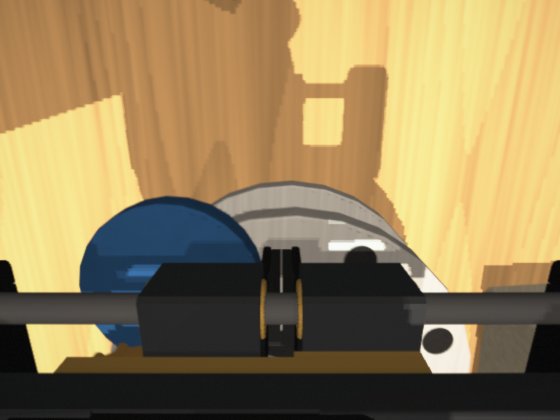

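>>> {"api": "servo_tool", "payload": {
  "targets": [
    [0,-0.005,0.007,0,0],
    [0,-0.01,0.014,0,0],
    [0,-0.01,0.014,-0.05,0],
    [0,-0.01,0.014,-0.1,0],
    [0,-0.03,0,-0.15,0]
  ]
}}

```text
time_s: 16.92
tool_pos: [0.5364, 0.2724, 0.2497]
tool_rot: [-180.0, 0.0, 90.0]
force: [-0.1, -0.1, -0.9]
grip_width: 0.0002
```

>>> {"api": "servo_tool", "payload": {
  "targets": [
    [0,-0.04,-0.01,0,0],
    [0,-0.09,-0.02,0,0],
    [0,-0.135,-0.025,0,0],
    [0,-0.135,-0.025,0,0]
  ]
}}

```text
time_s: 17.42
tool_pos: [0.5117, 0.1317, 0.2492]
tool_rot: [180.0, 0.0, 89.5]
force: [0.2, 0.1, 0.7]
grip_width: 0.0005
```

```bash
python3 look.py b4; python3 - <<'E'
from h import *
c=imaging.read_camera("wrist"); P=cloud(c); b=c["frame"].astype(int)
m=(P[...,2]>.098)&(P[...,2]<.114)&(b[...,0]>b[...,2]+30)
print(m.sum(),P[m].min(0),P[m].max(0))
q=pinpoint("wrist","blue_cap_top")[0]; p=atz(c,q["at"],.108); print(q,p,np.degrees(np.arctan2(p[1]-.2185,p[0]-.4655)))
c=imaging.read_camera("top"); cv2.imwrite("pics/top9.png",c["frame"])
E
```

```text
17.425 [ 0.0462 -0.0868  0.2492] [0.2 0.1 0.7] [-41.9   2.4  25.4  99.   -1.   78.8 -16.7]
wrist (np.float64(359.5), np.float64(0.682001195392306))
side (np.float64(1.75), np.float64(0.5311963910806571))
4452 [0.43363632 0.25416004 0.10287821] [0.52321919 0.29616873 0.1096899 ]
{'at': [238.8, 3.4], 'confidence': 0.97} [0.47798154 0.29297141 0.108     ] 80.48555671905591
```

View pics/b4.png

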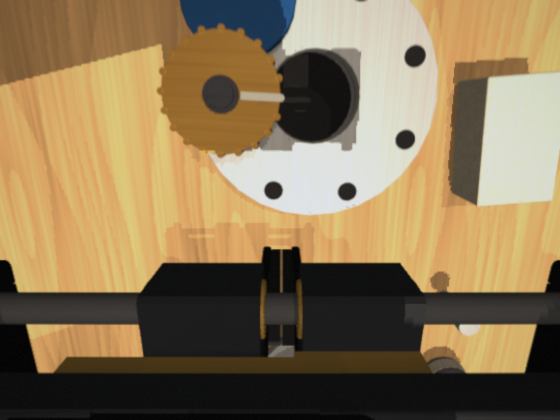

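View pics/top9.png

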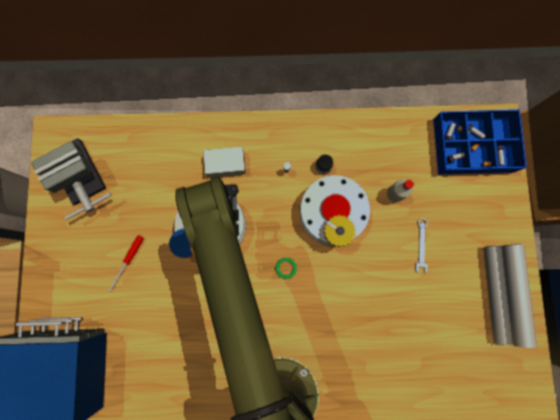

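Cap at about 80° (1.40 rad), the bore is clear, the ring mark is within about 1.5° of its start, and the other things have not moved. The tool is clear of everything, so I'm handing in.

```bash
python3 -c "
from cell import ticket; print(ticket.sign_off())"
```

```text
the job is handed in; nothing more can be done
None
```

I loosened the blue spool's ring two turns anticlockwise by rolling the closed fingertips around its knurled rim. I then backed off and pushed the blue cap open anticlockwise. The job was handed in after about 18 s with the tool clear of everything.

- **Ring:** the mark passed its starting place once and stopped there the second time. Both cameras put it about 1.5° short of exactly two turns, so about 718.5°. I left that uncorrected, and the ring did not move while I pushed the cap.
- **Cap:** it stayed shut in every picture taken while the ring was turning. It now stands at about 80° (1.40 rad), past the 1.22 rad needed, and the bore is fully visible in the wrist and side pictures.
- **Forces:** readings at the end of each move never exceeded about 10 N at the wrist.
- **Everything else:** the red-capped spool and the loose things look unmoved in the last top picture; I compared that by eye.
- **Disagreements:** with the mark partly hidden by the gripper, three wrist readings of its angle were wrong. I relied on the side camera for those.

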